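# Lay out machined pieces on the parts tray

## Robot

A 6-joint arm with a two-finger parallel gripper is mounted at the origin on the work surface. World frame = base frame: x ahead of the robot, y to its left, z up, the work surface at z = 0. Lengths are in m, angles in rad, forces in N, time in s.
With the tool pointing down it reaches from about 0.35 to 0.775 m from the base axis. Payload 7.3 kg.
Tool frame: the origin (TCP) lies midway between the tips of the shut fingers; the grasp point (between the pads) lies r.pinch_z behind it (r.pinch_z is the distance from the TCP to the grasp point, in m); z points along the fingers, y is the line along which they close (so a half turn about z gives the same grasp; the last joint's range is limited). The gripper opens to 92 mm and grips with 3 to 60 N. Pads are 19 mm wide; open, the fingers measure 130 mm over their backs; the gripper's body (75 mm by 190 mm) begins 47 mm behind the grasp point.
Start: joints at [-1.254, 0.342, 1.524, -0, 1.275, -0.146], TCP at [0.234, -0.47, 0.227] pointing down, gripper open.
Joint ranges: [-2.53, 2.53], [-0.77, 2.02], [0.04, 2.7], [-1, 4.14], [0.28, 2.66], [-3.11, 3.11]. Speed limits (rad/s): [2.57, 2.57, 3.14, 3.14, 3.14, 3.14].

## Interface

Orientations are given as a unit quaternion [w, x, y, z].
In Python, from plant import r, viewer, workorder gives the robot as it stands.
- The arm moves only by the shell command python3 -m pendant 'ROWS' [OPENING] [FORCE]. ROWS is JSON, a list that holds one entry, the list of rows, each a list of 4 numbers: the shift along the world's x, y, z in m, then the turn about the world's z in rad. A call has 1 to 12 rows; each row is the pose to reach, as a shift and turn from the pose commanded when the call began; what a row does not reach only later rows make up. A row lasts 1/8 s, in which the tool goes at most 62.5 mm and 10.7 degrees, less where a joint would pass 70% of its speed; a pose out of reach is approached as far as the arm can. A call with a gripper value outside its range is refused whole. OPENING is the closure, from -1 (fully open) to 1 (shut), set as the call begins (- or left out, the last holds). The fingers move at their own pace and stop on an object; FORCE is the grip in N (left out, the last holds). Time passes only in rows, so rows that repeat a pose let the fingers close. It gives the time, the measured TCP pose, the force, the opening and the grip force at its end, in the units of the state.
- r.observe(): the state, without advancing time (a new reading comes with each control period).
- viewer.capture(name): name is "scene" or "top" or "wrist"; returns the picture (384x512x3 uint8, red, green, blue); there is no depth.
- viewer.calibration(name): a dict with "K" (3x3 intrinsics, pixels), "R" (3x3) and "t" (3): a world point X has camera coordinates R X + t. Camera axes: x right, y down, z forward; pixel columns grow to the right and rows downward; lengths in m; the calibration is good to about 2 mm. The wrist camera is an equidistant fisheye: a pixel r from the principal point sees the ray r / f radians off the axis. A picture is of the moment at which its call begins: read the wrist's pose just before it. calibration takes no time and is no camera call; for the wrist camera it gives the pose at the moment of the call.
- workorder.close_job(): hands the job in; it is judged then, once.
The state is a dict: "t": time; "joints": joint angles; "joint_vel": joint speeds; "joint_efforts": joint torques, N m; "tool_pos": TCP position; "eef_rot": TCP orientation; "force": force on the tool from outside, world axes, zero at the start; "wrist_torque": the same for the moment, N m; "finger_gap": finger opening in m; "gripper_force": force on a finger pad.
Only numpy, scipy, OpenCV 4.12 (cv2) and the standard library are available. Lean on these libraries where they do the work, as an engineer would, in place of code of your own. Each camera call takes 0.05 s, during which the arm holds its last target. There are 200 camera calls.

## Task

Lift the clear lid off the grey parts box and lay it flat on the bench. Then finish laying out the wooden tray with the three machined pieces from the box, one upright in the middle of each free pocket: the round collar beside the collar already there, in the row next to the tray's handle, and the two rectangular blocks in the other row, their long sides in line with that row. Put the pieces down gently, do not drop them, and leave the bottle, hammer and mug where they are.

Things in the scene. Friction and masses are not known exactly. Their poses are not given: they have to be found in the camera images.
- box: Grey open-topped box, fixed to the bench, 216 x 216 mm outside, 55 mm high, walls 4 mm, floor 5 mm thick (three pieces stand on it in three places of a rough two by two, about 94 mm apart). Origin: centre of its underside; x and y along its sides.
- lid: Loose clear plastic lid on the box, 216 x 216 mm, 0.25 kg. Origin: centre of the underside of its lip, z up. From there: lip 0 to 6 mm (hangs 6 mm inside the box), plate 6 to 10 mm, black bar handle 10 to 42 mm, at the centre, 18 mm thick along the lid's x and 90 mm long along its y. Lying flat on the bench its origin is at z = 0.
- tray: Square wooden tray, fixed to the bench, 190 x 190 mm, with 2 x 2 pockets; floor 6 mm thick, rim and ribs up to 12 mm above the bench. A steel bar handle sticks out 40 mm on its -x side, 17 mm high. Origin: centre of its underside. Both rows run along its y: the row next to the handle at x = -46 mm, the other at x = +46 mm; pockets at y = -46 and +46 mm.
- round_pocket0 (a point): Pocket floor centre, on the tray; pocket 86 x 86 mm between ribs 6 mm wide and 6 mm high; this point is 6 mm above the bench. Row next to the handle, -y end.
- round_pocket1 (a point): Pocket floor centre, on the tray; pocket 86 x 86 mm between ribs 6 mm wide and 6 mm high; this point is 6 mm above the bench. Row next to the handle, +y end.
- block_pocket0 (a point): Pocket floor centre, on the tray; pocket 86 x 86 mm between ribs 6 mm wide and 6 mm high; this point is 6 mm above the bench. Row away from the handle, -y end.
- block_pocket1 (a point): Pocket floor centre, on the tray; pocket 86 x 86 mm between ribs 6 mm wide and 6 mm high; this point is 6 mm above the bench. Row away from the handle, +y end.
- collar0: Turned aluminium collar: a plain upright cylinder, diameter 60 mm, height 40 mm, about 0.3 kg, dark bore disc drawn on its top. Origin: centre of its underside, z up. At the start it already stands in round_pocket0 of the tray.
- collar1: Turned aluminium collar: a plain upright cylinder, diameter 60 mm, height 40 mm, about 0.3 kg, dark bore disc drawn on its top. Origin: centre of its underside, z up. At the start in the box.
- block0: Milled aluminium block, 70 mm (its x) by 36 mm (its y) by 40 mm high, about 0.3 kg, two dark drilled holes on its top. Origin: centre of its underside, z up. At the start in the box.
- block1: Milled aluminium block, 70 mm (its x) by 36 mm (its y) by 40 mm high, about 0.3 kg, two dark drilled holes on its top. Origin: centre of its underside, z up. At the start in the box.
- oil: Bystander: standing white bottle with black cap, diameter 60 mm, height 160 mm, beyond the work. Origin: centre of its underside.
- hammer: Bystander: hammer lying on the bench beyond the work, about 280 mm long along its x. Leave it.
- mug: Bystander: white mug standing beyond the work, diameter 80 mm, height 90 mm. Origin: centre of its underside.
Mind the look-alikes: they are no part of the job. What is shaped like the collar0 but yellow is not meant.

How it is judged:
On the way:
1. the lid is off the box and lies flat on the bench (height (world z) of lid below 0.008 m and angle between lid's own z axis and vertical below 0.06 rad and horizontal distance between lid and box above 0.15 m and linear speed of lid below 0.02 m/s), for 0.2 s.
At the end, for the whole second after the job is handed in: Lid flat on the bench, off the box. A collar in each pocket of the row next to the handle, a block in each of the other row: flat on the pocket floor, centred within 10 mm, the blocks' long sides within 0.17 rad of the row's direction (tray y). All released and at rest (all of step 1 and ((horizontal distance between collar0 and round_pocket0 below 0.01 m and z of collar0 in the frame of round_pocket0 below 0.004 m and angle between each of collar0, collar1's own z axis and vertical below 0.06 rad and horizontal distance between collar1 and round_pocket1 below 0.01 m and z of collar1 in the frame of round_pocket1 below 0.004 m) or (horizontal distance between collar1 and round_pocket0 below 0.01 m and z of collar1 in the frame of round_pocket0 below 0.004 m and angle between each of collar1, collar0's own z axis and vertical below 0.06 rad and horizontal distance between collar0 and round_pocket1 below 0.01 m and z of collar0 in the frame of round_pocket1 below 0.004 m)) and ((horizontal distance between block0 and block_pocket0 below 0.01 m and z of block0 in the frame of block_pocket0 below 0.004 m and angle between each of block0, block1's own z axis and vertical below 0.06 rad and horizontal distance between block1 and block_pocket1 below 0.01 m and z of block1 in the frame of block_pocket1 below 0.004 m) or (horizontal distance between block1 and block_pocket0 below 0.01 m and z of block1 in the frame of block_pocket0 below 0.004 m and angle between each of block1, block0's own z axis and vertical below 0.06 rad and horizontal distance between block0 and block_pocket1 below 0.01 m and z of block0 in the frame of block_pocket1 below 0.004 m)) and angle between the x axis of each of block0, block1 and the y axis of tray, either way round below 0.17 rad and linear speed of each of collar0, collar1, block0, block1 below 0.02 m/s); the robot touches nothing.
It fails at once if a piece is dropped: untouched by the fingers and moving faster than 0.6 m/s (a fall of about 20 mm) ((linear speed of collar0 above 0.6 m/s and contact force between collar0 and the fingers below 0.1 N) or (linear speed of collar1 above 0.6 m/s and contact force between collar1 and the fingers below 0.1 N) or (linear speed of block0 above 0.6 m/s and contact force between block0 and the fingers below 0.1 N) or (linear speed of block1 above 0.6 m/s and contact force between block1 and the fingers below 0.1 N)).
It fails at once if bottle, hammer or mug moved more than 30 mm (distance of any of oil, hammer, mug from where it was at the start of the episode above 0.03 m).
It also fails if it takes over 72 s, if anything falls off the work surface, if the arm or the gripper's body presses on something with over 40 N, if the wrist force passes 120 N, or if a joint passes its speed limit or range.

## Working session

There is one attempt and no reset: what is moved stays moved. The work goes in short steps, Python scripts to look and compute and a shell command to move; the robot and the scene stay as the last step left them, time stands still between calls to the robot, and variables do not carry over. Pictures are saved under pics/ and viewed, at most 10 in all, crops included, and the job is handed in when it is done.

```bash
ls; mkdir -p pics; python3 - <<'E'
from plant import r,viewer,workorder
import cv2,numpy as np
print(r.observe()['tool_pos'],r.observe()['eef_rot'],r.pinch_z)
for n in("scene","top"):
    im=viewer.capture(n);cv2.imwrite(f'pics/{n}.png',im[:,:,::-1])
    c=viewer.calibration(n);print(n,np.round(c['K'],1).tolist(),np.round(-c['R'].T@c['t'],3))
    if n=="top": cv2.imwrite('pics/top_big.png',cv2.resize(im[:,:,::-1],(800,600),interpolation=cv2.INTER_CUBIC))
E
```

```text
pics
[ 0.23427538 -0.46936991  0.22604323] [-7.72386635e-04  9.73348187e-01  2.29330998e-01 -5.50710903e-05] 0.0188
scene [[471.7, 0.0, 262.9], [0.0, 471.7, 187.1], [0.0, 0.0, 1.0]] [ 1.34  -0.502  0.747]
top [[494.0, 0.0, 247.5], [0.0, 494.0, 188.7], [0.0, 0.0, 1.0]] [0.36  0.005 1.591]
```

View pics/top_big.png

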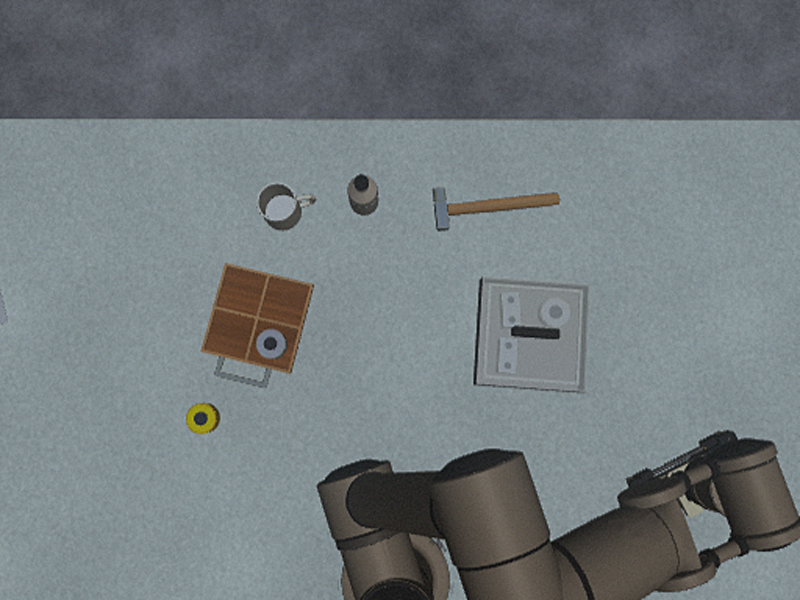

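View pics/scene.png

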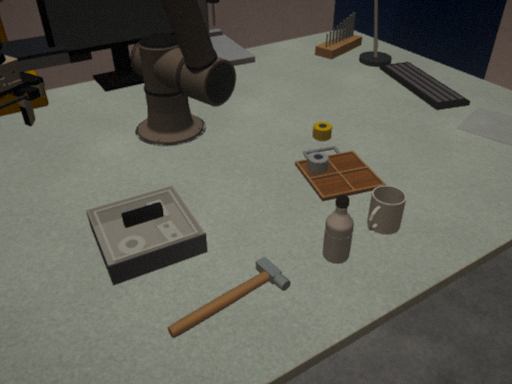

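Top (800x600 scale): lidded box at (532,335) with handle (536,333), collar (555,312), blocks (510,309) and (508,355). The tray is at (258,318) with its handle at (243,378) and collar0 at (271,343). Candidates for the collar are the grey one in the box (555,312), the one already placed (271,343), and the yellow decoy (202,418); I choose the grey one in the box. Next, a close crop of both.

```bash
python3 - <<'E'
import cv2,numpy as np
a=cv2.imread('pics/top.png');b=cv2.imread('pics/scene.png')
f=lambda im,x,y,w,h,s:cv2.resize(im[y:y+h,x:x+w],None,fx=s,fy=s,interpolation=cv2.INTER_CUBIC)
A=np.hstack([f(a,298,170,80,84,5),f(a,124,164,80,84,5)])
cv2.imwrite('pics/c1.png',A)
B=np.hstack([f(b,82,182,130,96,3),f(b,290,120,110,96,3)])
B=cv2.resize(B,None,fx=1,fy=1);print(A.shape,B.shape);cv2.imwrite('pics/c2.png',B)
E
```

```text
(420, 800, 3) (288, 720, 3)
```

View pics/c1.png

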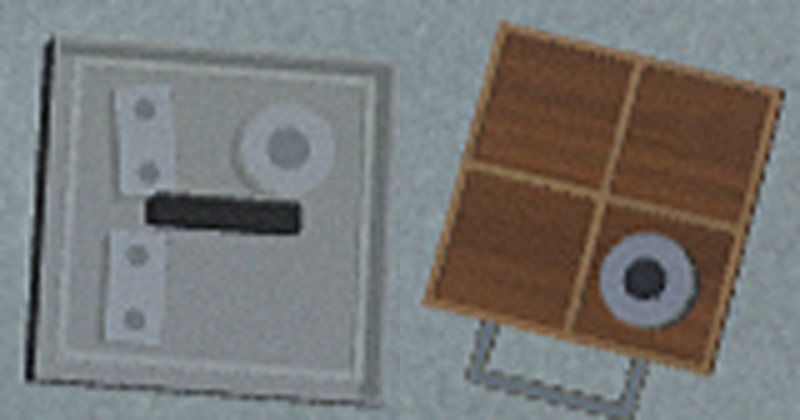

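View pics/c2.png

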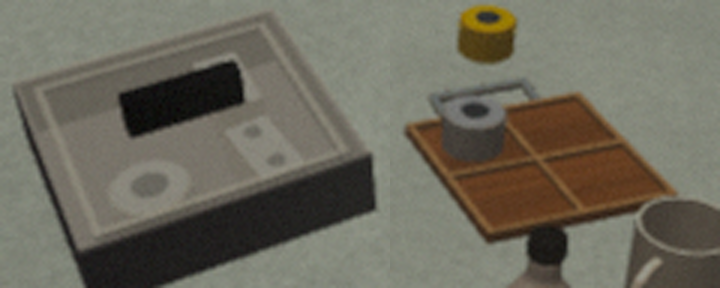

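c1: the lid's outer corners are at crop (57,40), (395,68), (378,405) and (35,380), the handle centre is at (225,213), and the collar disc at (288,150) is grey, so the choice holds. The block holes are at (144,109)/(149,172) and (137,254)/(134,320). The tray corners are at (503,23), (783,92), (711,373) and (425,303). c2 shows the same features, so I can triangulate.

```bash
cat > h.py <<'E'
import numpy as np,cv2
from plant import viewer
C={n:viewer.calibration(n) for n in("scene","top")}
P={n:c['K']@np.c_[c['R'],c['t']] for n,c in C.items()}
def crop(p,u0,x0,y0,s): p=np.array(p,float); return np.r_[(p[0]-u0+.5)/s-.5+x0,(p[1]+.5)/s-.5+y0]
def tri(a,b):
    X=cv2.triangulatePoints(P['top'],P['scene'],np.float64(a).reshape(2,1),np.float64(b).reshape(2,1))[:,0];X=X[:3]/X[3]
    q=P['top']@np.r_[X,1];w=P['scene']@np.r_[X,1]
    return X,np.linalg.norm(q[:2]/q[2]-a)+np.linalg.norm(w[:2]/w[2]-b)
def plane(n,p,z):
    c=C[n];d=c['R'].T@np.linalg.inv(c['K'])@[p[0],p[1],1];o=-c['R'].T@c['t']
    return o+d*(z-o[2])/d[2]
def yaw(a,b): d=b-a; return np.arctan2(d[1],d[0])
E
python3 - <<'E'
from h import *
np.set_printoptions(precision=4,suppress=True)
bt=lambda p:crop(p,0,298,170,5); tt=lambda p:crop(p,400,124,164,5)
bs=lambda p:crop(p,0,82,182,3); ts=lambda p:crop(p,390,290,120,3)
def g(n,A,B,fa,fb):
    X=[]
    for a,b in zip(A,B):
        x,e=tri(fa(a),fb(b));X.append(x);print(n,x,round(e,2))
    X=np.array(X)
    print(n,'mean',X.mean(0));return X
L=g('lid',[(395,68),(57,40),(35,380),(378,405)],[(85,245),(372,157),(268,13),(15,88)],bt,bs)
print('yaw',[round(yaw(L[a],L[b])%(np.pi/2),3) for a,b in((0,1),(1,2),(2,3),(3,0))])
T=g('tray',[(711,373),(425,303),(503,23),(783,92)],[(406,128),(580,95),(675,192),(488,242)],tt,ts)
print('yaw',[round(yaw(T[a],T[b])%(np.pi/2),3) for a,b in((0,1),(1,2),(2,3),(3,0))])
tA=[plane('top',tt(p),.012) for p in [(711,373),(425,303),(503,23),(783,92)]];print('tray top only',np.mean(tA,0),[round(yaw(tA[a],tA[(a+1)%4])%(np.pi/2),3) for a in range(4)])
g('col',[(288,150)],[(149,186)],bt,bs)
g('blkF',[(144,109),(149,172)],[(276,160),(252,131)],bt,bs)
print('blkN',*[plane('top',bt(p),.045) for p in[(137,254),(134,320)]])
print('handle',plane('top',bt((227,213)),.091),'ends',yaw(plane('top',bt((302,220)),.09),plane('top',bt((148,209)),.09)))
g('c0',[(646,278)],[(476,111)],tt,ts)
E
```

```text
lid [ 0.5783 -0.3838  0.0569] 1.14
lid [ 0.5966 -0.1732  0.0516] 1.15
lid [ 0.3827 -0.1595  0.0512] 0.93
lid [ 0.3683 -0.371   0.0496] 0.66
lid mean [ 0.4815 -0.2719  0.0523]
yaw [np.float64(1.484), np.float64(1.506), np.float64(1.503), np.float64(1.51)]
tray [0.4061 0.2162 0.0082] 0.23
tray [0.4506 0.4012 0.0087] 0.64
tray [0.6317 0.3552 0.0122] 0.05
tray [0.5884 0.1736 0.001 ] 0.0
tray mean [0.5192 0.2865 0.0075]
yaw [np.float64(1.335), np.float64(1.322), np.float64(1.337), np.float64(1.341)]
tray top only [0.5185 0.2857 0.012 ] [np.float64(1.336), np.float64(1.331), np.float64(1.33), np.float64(1.337)]
col [ 0.5277 -0.3204  0.0418] 0.23
col mean [ 0.5277 -0.3204  0.0418]
blkF [ 0.5532 -0.2301  0.0435] 0.33
blkF [ 0.5132 -0.2323  0.0447] 0.23
blkF mean [ 0.5332 -0.2312  0.0441]
blkN [ 0.4618 -0.2236  0.045 ] [ 0.4206 -0.221   0.045 ]
handle [ 0.4838 -0.2718  0.091 ] ends 1.5020317207113514
c0 [0.4644 0.2534 0.0455] 0.41
c0 mean [0.4644 0.2534 0.0455]
```

```bash
python3 -m pendant '[[[0.04,0.03,0,0.17],[0.08,0.065,0,0.34],[0.12,0.1,0,0.51],[0.16,0.13,0,0.68],[0.2,0.165,0,0.85],[0.249,0.198,0,1.02],[0.249,0.198,0,1.039],[0.249,0.198,0,1.039],[0.249,0.198,-0.05,1.039],[0.249,0.198,-0.05,1.039]]]' -1 20; python3 - <<'E'
from plant import viewer
import cv2
im=viewer.capture('wrist')[:,:,::-1];cv2.imwrite('pics/w1.png',im)
E
```

```text
t: 1.35
tool_pos: [0.4804, -0.2715, 0.1739]
eef_rot: [-0.004, 0.732, 0.681, -0.001]
force: [0.1, -0.4, 0.0]
finger_gap: 0.0916
gripper_force: 0.0
```

View pics/w1.png

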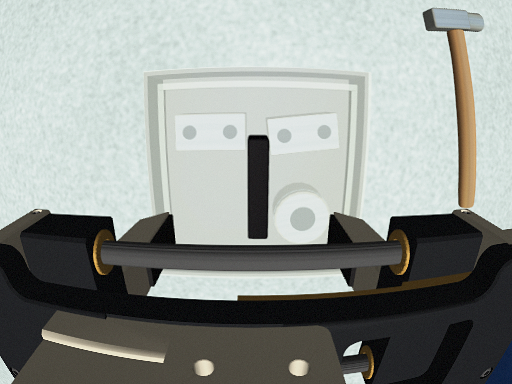

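The wrist view shows the handle at columns 248–270, centred between the fingers (about 150 and 360), with the blocks at (210,132) and (303,133) and the collar at (302,216). I descend and grip.

```bash
python3 -m pendant '[[[0,0,-0.05,0],[0,0,-0.09,0],[0,0,-0.111,0],[0,0,-0.111,0]]]'; python3 -m pendant '[[[0,0,0,0],[0,0,0,0],[0,0,0,0],[0,0,0,0],[0,0,0,0],[0,0,0,0]]]' 1 25; python3 -m pendant '[[[0,0,0.02,0],[0,0,0.05,0],[0,0,0.1,0],[0,0,0.12,0],[0,0,0.12,0]]]'
```

```text
t: 1.9
tool_pos: [0.4832, -0.2725, 0.0661]
eef_rot: [-0.0, 0.732, 0.682, -0.0]
force: [0.1, -0.1, 0.1]
finger_gap: 0.0915
gripper_force: 0.0
t: 2.65
tool_pos: [0.4834, -0.2718, 0.0657]
eef_rot: [-0.0, 0.731, 0.682, 0.0]
force: [0.3, 0.3, 0.3]
finger_gap: 0.0364
gripper_force: 0.0
t: 3.28
tool_pos: [0.4841, -0.2723, 0.1872]
eef_rot: [0.002, 0.731, 0.682, 0.0]
force: [-0.5, 0.1, 0.5]
finger_gap: 0.0004
gripper_force: 0.0
```

The fingers needed more time to close. I reopen them and check whether the lid shifted.

```bash
python3 -m pendant '[[[0,0,0,0],[0,0,0,0],[0,0,-0.015,0],[0,0,-0.015,0],[0,0,-0.015,0],[0,0,-0.015,0],[0,0,-0.015,0],[0,0,-0.015,0]]]' -0.4; python3 - <<'E'
from plant import viewer
import cv2
im=viewer.capture('wrist')[:,:,::-1];cv2.imwrite('pics/w2.png',im)
E
```

```text
t: 4.28
tool_pos: [0.4835, -0.2718, 0.1709]
eef_rot: [0.0, 0.731, 0.682, 0.0]
force: [0.6, -0.9, -0.4]
finger_gap: 0.0642
gripper_force: 0.0
```

View pics/w2.png

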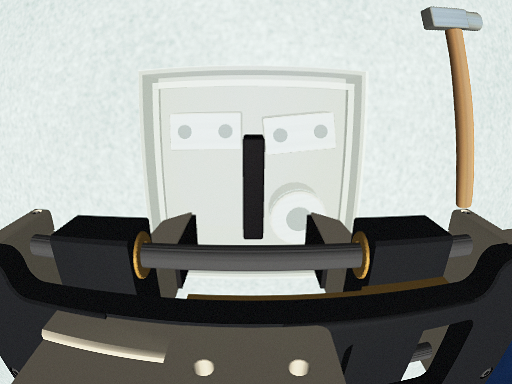

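The lid hasn't moved (handle at columns 243–264, still centred). I descend and close with enough time.

```bash
python3 -m pendant '[[[0,0,-0.05,0],[0,0,-0.09,0],[0,0,-0.107,0],[0,0,-0.107,0]]]'; python3 -m pendant '[[[0,0,0,0],[0,0,0,0],[0,0,0,0],[0,0,0,0],[0,0,0,0],[0,0,0,0],[0,0,0,0],[0,0,0,0],[0,0,0,0]]]' 1 25
```

```text
t: 4.82
tool_pos: [0.4827, -0.2713, 0.0626]
eef_rot: [-0.001, 0.731, 0.682, -0.0]
force: [-0.3, -0.2, -0.4]
finger_gap: 0.0643
gripper_force: 0.0
t: 5.95
tool_pos: [0.4837, -0.2719, 0.064]
eef_rot: [0.0, 0.731, 0.682, 0.0]
force: [0.2, 0.6, 1.8]
finger_gap: 0.0175
gripper_force: 25.0
```

```bash
python3 -m pendant '[[[0,0,0.03,0],[0,0,0.07,0],[0,0,0.1,0],[-0.01,0.05,0.1,0],[-0.02,0.11,0.1,0],[-0.03,0.17,0.1,0],[-0.04,0.22,0.1,0],[-0.044,0.26,0.1,0],[-0.044,0.28,0.1,0],[-0.044,0.28,0.05,0],[-0.044,0.28,0,0],[-0.044,0.28,-0.03,0]]]'; python3 -m pendant '[[[0,0,-0.009,0],[0,0,-0.014,0],[0,0,-0.017,0],[0,0,-0.018,0],[0,0,-0.018,0]]]'
```

```text
t: 7.45
tool_pos: [0.4374, 0.0085, 0.0313]
eef_rot: [-0.002, 0.731, 0.682, -0.001]
force: [0.3, -0.4, -2.6]
finger_gap: 0.0177
gripper_force: 25.0
t: 8.07
tool_pos: [0.4398, 0.0082, 0.0163]
eef_rot: [0.0, 0.731, 0.682, 0.0]
force: [0.7, 0.0, -2.5]
finger_gap: 0.0181
gripper_force: 25.0
```

```bash
python3 -m pendant '[[[0,0,-0.001,0],[0,0,-0.002,0],[0,0,-0.002,0]]]'; python3 -m pendant '[[[0,0,0,0],[0,0,0,0],[0,0,0,0],[0,0,0,0],[0,0,0,0],[0,0,0,0]]]' -0.2;  python3 -m pendant '[[[0,0,0.06,0],[0,0,0.12,0],[0,0,0.18,0],[0,-0.06,0.22,0],[0,-0.12,0.22,0],[0,-0.18,0.22,0],[0,-0.24,0.22,0],[0,-0.28,0.22,0],[0,-0.28,0.22,0],[0,-0.28,0.22,0]]]'
python3 - <<'E'
from plant import viewer
import cv2,numpy as np
im=viewer.capture('top')[:,:,::-1];cv2.imwrite('pics/top2.png',im)
s=viewer.capture('scene')[:,:,::-1];cv2.imwrite('pics/scene2.png',s)
w=viewer.calibration('wrist');wi=viewer.capture('wrist')[:,:,::-1];cv2.imwrite('pics/w3.png',wi)
np.savez('w3.npz',**{k:w[k] for k in 'KRt'})
f=lambda im,x,y,w,h,s:cv2.resize(im[y:y+h,x:x+w],None,fx=s,fy=s,interpolation=cv2.INTER_CUBIC)
cv2.imwrite('pics/m1.png',np.vstack([np.hstack([f(wi,100,40,270,200,1.481)[:296,:400],f(s,82,182,134,99,3)[:296,:400]]),
 np.hstack([f(im,200,170,200,152,2)[:300,:400],f(s,40,100,400,300,1)[:300,:400] if 0 else np.zeros((304,400,3),np.uint8)])]))
E
```

```text
t: 8.45
tool_pos: [0.4397, 0.0082, 0.0149]
eef_rot: [0.001, 0.731, 0.682, 0.0]
force: [-3.9, -0.9, 13.0]
finger_gap: 0.0178
gripper_force: 25.0
t: 9.2
tool_pos: [0.4394, 0.0082, 0.0137]
eef_rot: [0.0, 0.731, 0.682, 0.0]
force: [-0.3, 0.9, 0.1]
finger_gap: 0.0549
gripper_force: 0.0
t: 10.45
tool_pos: [0.4391, -0.2711, 0.2334]
eef_rot: [-0.001, 0.731, 0.682, 0.0]
force: [0.0, -1.1, 0.7]
finger_gap: 0.0547
gripper_force: 0.0Traceback (most recent call last):
  File "<stdin>", line 9, in <module>
    return _nx.concatenate(arrs, 1, dtype=dtype, casting=casting)
           ~~~~~~~~~~~~~~~^^^^^^^^^^^^^^^^^^^^^^^^^^^^^^^^^^^^^^^
ValueError: all the input array dimensions except for the concatenation axis must match exactly, but along dimension 0, the array at index 0 has size 300 and the array at index 1 has size 304
```

```bash
python3 - <<'E'
import cv2,numpy as np
wi,s,im=[cv2.imread(f'pics/{n}.png') for n in('w3','scene2','top2')]
f=lambda im,x,y,w,h,W,H:cv2.resize(im[y:y+h,x:x+w],(W,H),interpolation=cv2.INTER_CUBIC)
cv2.imwrite('pics/m1.png',np.vstack([np.hstack([f(wi,130,40,200,150,400,300),f(s,82,182,133,100,400,300)]),
 np.hstack([f(im,200,170,200,150,400,300),f(wi,0,0,512,384,400,300)])]))
E
```

```text
(no output)
```

View pics/m1.png

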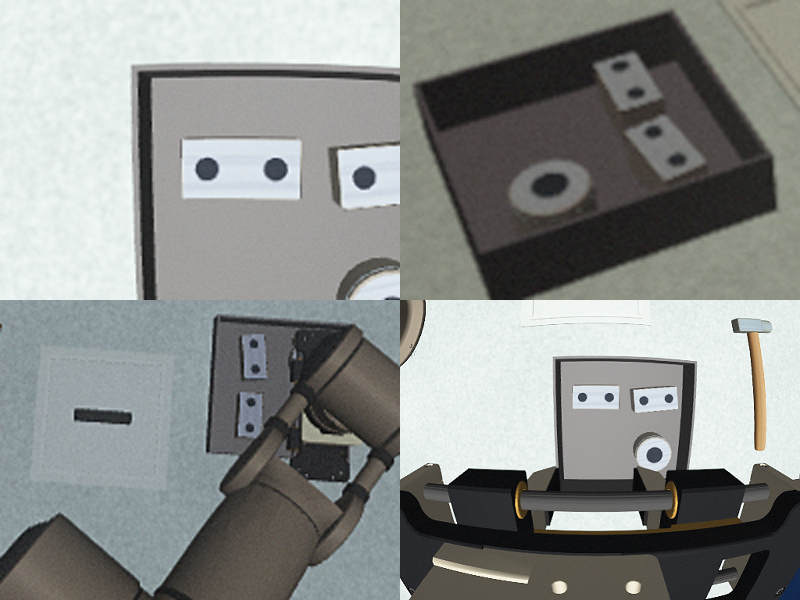

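Top panel: the lid lies flat left of the box. The N block holes are at wrist-crop (207,169)/(275,169), the F block holes at (364,178) and (668,399), and the collar bore at (654,455). In the scene crop they are at (620,66)/(636,92), (654,132)/(678,159) and (549,184).

```bash
cat >> h.py <<'E'
from scipy.optimize import least_squares
def wray(w,p):
    K=w['K'];x=(p[0]-K[0,2])/K[0,0];y=(p[1]-K[1,2])/K[1,1];th=np.hypot(x,y)
    d=np.r_[x/th*np.sin(th),y/th*np.sin(th),np.cos(th)]
    return -w['R'].T@w['t'],w['R'].T@d
def pray(n,p):
    c=C[n];d=c['R'].T@np.linalg.inv(c['K'])@[p[0],p[1],1];return -c['R'].T@c['t'],d/np.linalg.norm(d)
def meet(rays):
    A=[np.eye(3)-np.outer(d,d) for o,d in rays];X=np.linalg.solve(sum(A),sum(a@o for a,(o,d) in zip(A,rays)))
    return X,[round(float(np.linalg.norm(a@(X-o))),4) for a,(o,d) in zip(A,rays)]
E
python3 - <<'E'
from h import *
np.set_printoptions(precision=4,suppress=True)
w=dict(np.load('w3.npz'))
wc=lambda p:wray(w,((p[0]+.5)/2-.5+130,(p[1]+.5)/2-.5+40))
wf=lambda p:wray(w,((p[0]-400+.5)*1.28-.5,(p[1]-300+.5)*1.28-.5))
sc=lambda p:pray('scene',((p[0]-400+.5)/3.0075-.5+82,(p[1]+.5)/3-.5+182))
tp=lambda p:pray('top',((p[0]+.5)/2-.5+200,(p[1]-300+.5)/2-.5+170))
D={'N1':[wc((207,169)),sc((620,66)),tp((249,428))],'N2':[wc((275,169)),sc((636,92)),tp((251,403))],
'F1':[wc((364,178)),sc((654,132)),tp((251,370))],'F2':[wf((668,399)),sc((678,159)),tp((254,343))],
'col':[wf((654,455)),sc((549,184)),tp((0,0))][:2]}
R={}
for k,v in D.items(): R[k],e=meet(v);print(k,R[k],e)
for k in 'NF':print(k,(R[k+'1']+R[k+'2'])/2,yaw(R[k+'1'],R[k+'2']))
for k,v in D.items():
    o,d=v[0];print(k,'wrist@z45',o+d*(.045-o[2])/d[2])
E
```

```text
N1 [ 0.4209 -0.2216  0.044 ] [0.0013, 0.0002, 0.0012]
N2 [ 0.4603 -0.2246  0.0445] [0.0013, 0.0005, 0.0012]
F1 [ 0.5125 -0.2301  0.0424] [0.0038, 0.0012, 0.0047]
F2 [ 0.5536 -0.2309  0.0449] [0.0016, 0.0013, 0.0003]
col [ 0.5295 -0.3212  0.0456] [0.0001, 0.0001]
N [ 0.4406 -0.2231  0.0442] -0.0755783561207715
F [ 0.533  -0.2305  0.0436] -0.018974217210093975
N1 wrist@z45 [ 0.4218 -0.2226  0.045 ]
N2 wrist@z45 [ 0.4613 -0.2253  0.045 ]
F1 wrist@z45 [ 0.5139 -0.2333  0.045 ]
F2 wrist@z45 [ 0.5531 -0.2324  0.045 ]
col wrist@z45 [ 0.5296 -0.3215  0.045 ]
```

```bash
python3 -m pendant '[[[0,0.01,0,-0.18],[0,0.02,0,-0.36],[0,0.03,0,-0.54],[0.002,0.048,0,-0.72],[0.002,0.048,-0.02,-0.9],[0.002,0.048,-0.05,-1.08],[0.002,0.048,-0.08,-1.26],[0.002,0.048,-0.11,-1.44],[0.002,0.048,-0.12,-1.577],[0.002,0.048,-0.13,-1.577],[0.002,0.048,-0.13,-1.577]]]'
python3 - <<'E'
from plant import viewer
import cv2,numpy as np
w=viewer.calibration('wrist');wi=viewer.capture('wrist')[:,:,::-1];cv2.imwrite('pics/w4.png',wi)
np.savez('w4.npz',**{k:w[k] for k in 'KRt'})
E
```

```text
t: 11.98
tool_pos: [0.4413, -0.2231, 0.1035]
eef_rot: [-0.0, 0.999, -0.036, -0.0]
force: [0.2, 0.9, -0.1]
finger_gap: 0.0551
gripper_force: 0.0
```

View pics/w4.png

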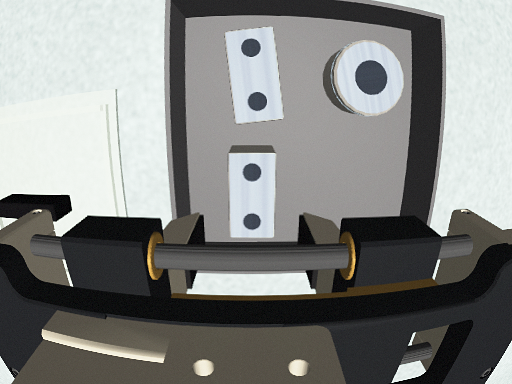

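Block N (holes (252,172)/(252,221)) is centred between the fingers. Block F's holes are at (251,48)/(257,101) and the collar bore at (371,77); I refine those positions while gripping N.

```bash
python3 - <<'E'
from h import *
np.set_printoptions(precision=4,suppress=True)
w=dict(np.load('w4.npz'));Q=[]
for p in[(252,172),(252,221),(251,48),(257,101),(371,77)]:
    o,d=wray(w,p);Q.append(o+d*(.045-o[2])/d[2]);print(Q[-1])
print((Q[0]+Q[1])/2,yaw(Q[1],Q[0]),(Q[2]+Q[3])/2,yaw(Q[3],Q[2]))
E
python3 -m pendant '[[[0,0,-0.04,0],[0,0,-0.075,0],[0,0,-0.0855,0],[0,0,-0.0855,0]]]'; python3 -m pendant '[[[0,0,0,0],[0,0,0,0],[0,0,0,0],[0,0,0,0],[0,0,0,0],[0,0,0,0]]]' 1 30
```

```text
[ 0.4614 -0.2254  0.045 ]
[ 0.4217 -0.2226  0.045 ]
[ 0.5532 -0.2312  0.045 ]
[ 0.5138 -0.2327  0.045 ]
[ 0.5296 -0.3207  0.045 ]
[ 0.4415 -0.224   0.045 ] -0.07017515894688174 [ 0.5335 -0.2319  0.045 ] 0.03882945866218206
t: 12.52
tool_pos: [0.4417, -0.2239, 0.0186]
eef_rot: [0.0, 0.999, -0.037, 0.0]
force: [0.8, -0.0, -0.7]
finger_gap: 0.0549
gripper_force: 0.0
t: 13.28
tool_pos: [0.442, -0.2241, 0.0192]
eef_rot: [0.001, 0.999, -0.038, 0.001]
force: [-1.0, 0.6, 7.0]
finger_gap: 0.0355
gripper_force: 30.0
```

```bash
python3 -m pendant '[[[0,0,0.03,0],[0,0,0.08,0],[0,0,0.12,0],[0.01,0.05,0.12,0.13],[0.02,0.11,0.12,0.27],[0.035,0.165,0.12,0.42],[0.05,0.22,0.12,0.57],[0.065,0.275,0.12,0.72],[0.08,0.33,0.12,0.87],[0.095,0.385,0.12,1.01],[0.11,0.44,0.12,1.15],[0.12,0.49,0.12,1.28]]]'; python3 -m pendant '[[[0.008,0.035,0,0.1],[0.0124,0.054,0,0.128],[0.0124,0.054,0,0.128],[0.0124,0.054,-0.03,0.128],[0.0124,0.054,-0.03,0.128]]]'
```

```text
t: 14.78
tool_pos: [0.5614, 0.2682, 0.1378]
eef_rot: [0.0, 0.823, 0.569, -0.0]
force: [0.9, -0.9, -2.1]
finger_gap: 0.0356
gripper_force: 30.0
t: 15.4
tool_pos: [0.5719, 0.3184, 0.1057]
eef_rot: [-0.001, 0.786, 0.618, -0.003]
force: [-0.7, 0.7, -2.3]
finger_gap: 0.0362
gripper_force: 30.0
```

```bash
python3 -m pendant '[[[0.001,0.001,-0.03,0],[0.001,0.001,-0.06,0],[0.001,0.001,-0.078,0],[0.001,0.001,-0.082,0],[0.001,0.001,-0.084,0],[0.001,0.001,-0.084,0]]]'
```

```text
t: 16.15
tool_pos: [0.5754, 0.3215, 0.0253]
eef_rot: [0.0, 0.786, 0.618, 0.001]
force: [-0.7, -0.0, -1.4]
finger_gap: 0.0358
gripper_force: 30.0
```

```bash
python3 -m pendant '[[[-0.001,-0.001,-0.002,0],[-0.001,-0.001,-0.004,0],[-0.001,-0.001,-0.005,0],[-0.001,-0.001,-0.006,0],[-0.001,-0.001,-0.006,0]]]'
```

```text
t: 16.77
tool_pos: [0.574, 0.3202, 0.0212]
eef_rot: [0.0, 0.786, 0.618, 0.001]
force: [-6.5, -4.3, 15.2]
finger_gap: 0.0355
gripper_force: 30.0
```

```bash
python3 -m pendant '[[[0,0,0,0],[0,0,0,0],[0,0,0,0],[0,0,0,0]]]' -0.1; python3 -m pendant '[[[0,0,0.05,0],[0,0,0.1,0],[-0.04,-0.03,0.14,0],[-0.08,-0.06,0.14,0],[-0.12,-0.07,0.14,0],[-0.12,-0.07,0.14,0],[-0.12,-0.07,0.14,0]]]'
python3 - <<'E'
from plant import viewer
import cv2,numpy as np
w=viewer.calibration('wrist');wi=viewer.capture('wrist')[:,:,::-1];cv2.imwrite('pics/w5.png',wi)
np.savez('w5.npz',**{k:w[k] for k in 'KRt'})
E
```

```text
t: 17.27
tool_pos: [0.5738, 0.3202, 0.018]
eef_rot: [-0.0, 0.786, 0.618, -0.0]
force: [-1.0, 0.9, 0.7]
finger_gap: 0.0502
gripper_force: 0.0
t: 18.15
tool_pos: [0.4548, 0.2506, 0.1586]
eef_rot: [0.0, 0.786, 0.618, 0.001]
force: [0.3, 0.1, -0.2]
finger_gap: 0.0508
gripper_force: 0.0
```

View pics/w5.png

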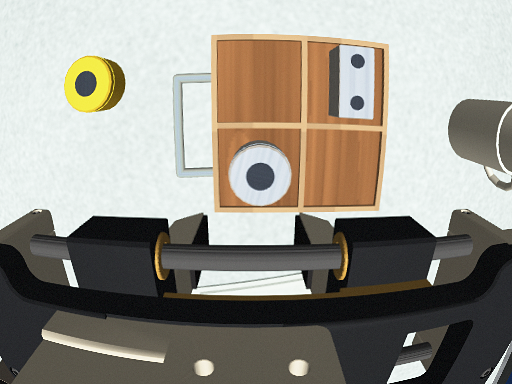

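The block stands in its pocket with its holes at (357,61)/(357,103). The tray corners are at (212,36), (389,44), (381,210) and (216,211), and collar0's bore is at (260,177).

```bash
python3 - <<'E'
from h import *
np.set_printoptions(precision=4,suppress=True)
w=dict(np.load('w5.npz'))
def pl(p,z): o,d=wray(w,p);return (o+d*(z-o[2])/d[2])
T=np.array([pl(p,.012) for p in[(212,36),(389,44),(381,210),(216,211)]]);c=T.mean(0)
print(T,c,[round(float((yaw(T[i],T[(i+1)%4])+np.pi/4)%(np.pi/2)-np.pi/4),3) for i in range(4)])
a=-.238;Rz=np.array([[np.cos(a),-np.sin(a)],[np.sin(a),np.cos(a)]])
x=pl((304,127),.012);print('rib cross',x)
B=(pl((357,61),.046)+pl((357,103),.046))/2;k=pl((260,177),.046)
print('block',B,yaw(pl((357,103),.046),pl((357,61),.046)),'c0',k)
for cc in(c,x): print((B-cc)[:2]@Rz,(k-cc)[:2]@Rz)
E
```

```text
[[0.4499 0.3984 0.012 ]
 [0.6348 0.3555 0.012 ]
 [0.5929 0.1701 0.012 ]
 [0.4068 0.2162 0.012 ]] [0.5211 0.285  0.012 ] [-0.228, -0.223, -0.243, -0.232]
rib cross [0.5195 0.2838 0.012 ]
block [0.5739 0.3196 0.046 ] 1.3486879736825557 c0 [0.4637 0.2512 0.046 ]
[0.0432 0.046 ] [-0.0478 -0.0464]
[0.0445 0.0476] [-0.0465 -0.0449]
```

```bash
python3 -m pendant '[[[0.01,-0.055,0,-0.15],[0.02,-0.11,0,-0.3],[0.03,-0.165,0,-0.45],[0.04,-0.22,0,-0.6],[0.05,-0.275,0,-0.75],[0.06,-0.33,0,-0.9],[0.07,-0.385,0,-1.05],[0.075,-0.44,0,-1.2],[0.079,-0.483,0,-1.294],[0.079,-0.483,-0.05,-1.294],[0.079,-0.483,-0.08,-1.294],[0.079,-0.483,-0.08,-1.294]]]' -0.2
```

```text
t: 19.7
tool_pos: [0.532, -0.2326, 0.0755]
eef_rot: [-0.001, 1.0, 0.019, -0.002]
force: [0.3, 0.8, -0.0]
finger_gap: 0.0552
gripper_force: 0.0
```

```bash
python3 -m pendant '[[[0.0005,0,-0.03,0],[0.0005,0,-0.055,0],[0.0005,0,-0.059,0],[0.0005,0,-0.059,0]]]'; python3 -m pendant '[[[0,0,0,0],[0,0,0,0],[0,0,0,0],[0,0,0,0],[0,0,0,0],[0,0,0,0]]]' 1 30
```

```text
t: 20.2
tool_pos: [0.5344, -0.2333, 0.0205]
eef_rot: [0.001, 1.0, 0.02, 0.001]
force: [-0.3, -0.3, 0.1]
finger_gap: 0.0552
gripper_force: 0.0
t: 20.95
tool_pos: [0.5337, -0.2329, 0.0201]
eef_rot: [0.0, 1.0, 0.019, 0.001]
force: [-1.1, 1.8, 5.5]
finger_gap: 0.036
gripper_force: 30.0
```

```bash
python3 -m pendant '[[[0,0,0.03,0],[0,0,0.08,0],[0,0,0.12,0],[0,0.05,0.12,0.14],[0,0.11,0.12,0.28],[0,0.165,0.12,0.43],[0,0.22,0.12,0.58],[0.005,0.275,0.12,0.73],[0.01,0.33,0.12,0.88],[0.015,0.385,0.12,1.03],[0.0195,0.43,0.12,1.18],[0.0195,0.463,0.12,1.294]]]'; python3 -m pendant '[[[0,0,0,0],[0,0,-0.05,0],[0,0,-0.09,0],[0,0,-0.105,0],[0,0,-0.112,0],[0,0,-0.114,0],[0,0,-0.114,0]]]'
```

```text
t: 22.45
tool_pos: [0.5523, 0.2322, 0.1385]
eef_rot: [-0.0, 0.784, 0.62, -0.001]
force: [0.1, -0.8, -2.6]
finger_gap: 0.0359
gripper_force: 30.0
t: 23.32
tool_pos: [0.5536, 0.2303, 0.0264]
eef_rot: [0.0, 0.786, 0.618, 0.001]
force: [0.5, 0.3, -3.9]
finger_gap: 0.0356
gripper_force: 30.0
```

```bash
python3 -m pendant '[[[0,0,-0.002,0],[0,0,-0.004,0],[0,0,-0.005,0],[0,0,-0.006,0],[0,0,-0.006,0]]]'; python3 -m pendant '[[[0,0,0,0],[0,0,0,0],[0,0,0,0],[0,0,0,0]]]' -0.1; python3 -m pendant '[[[0,0,0.05,0],[0,0,0.1,0],[0,-0.05,0.14,-0.06],[0,-0.11,0.14,-0.12],[0,-0.17,0.14,-0.18],[0,-0.23,0.14,-0.24],[0,-0.29,0.14,-0.3],[0,-0.35,0.14,-0.36],[-0.01,-0.41,0.14,-0.42],[-0.015,-0.47,0.14,-0.48],[-0.02,-0.52,0.14,-0.54],[-0.024,-0.551,0.14,-0.56]]]'; python3 -m pendant '[[[0,0,0,0],[0,0,-0.04,0],[0,0,-0.06,0],[0,0,-0.06,0]]]' -0.6
```

```text
t: 23.95
tool_pos: [0.5532, 0.2304, 0.0221]
eef_rot: [0.0, 0.786, 0.618, 0.001]
force: [-6.3, -2.5, 16.1]
finger_gap: 0.0362
gripper_force: 30.0
t: 24.45
tool_pos: [0.5527, 0.2302, 0.019]
eef_rot: [-0.0, 0.786, 0.618, -0.0]
force: [-0.4, -0.6, -0.0]
finger_gap: 0.0504
gripper_force: 0.0
t: 25.95
tool_pos: [0.5281, -0.3234, 0.1589]
eef_rot: [0.0, 0.927, 0.375, -0.0]
force: [0.3, -0.2, 0.1]
finger_gap: 0.0508
gripper_force: 0.0
t: 26.45
tool_pos: [0.5282, -0.3189, 0.0976]
eef_rot: [-0.002, 0.926, 0.377, -0.001]
force: [0.3, -0.8, 1.6]
finger_gap: 0.0731
gripper_force: 0.0
```

```bash
python3 -m pendant '[[[0.001,0,-0.03,0],[0.001,0,-0.06,0],[0.001,0,-0.075,0],[0.001,0,-0.08,0],[0.001,0,-0.08,0]]]'; python3 -m pendant '[[[0,0,0,0],[0,0,0,0],[0,0,0,0],[0,0,0,0],[0,0,0,0],[0,0,0,0]]]' 1 30
```

```text
t: 27.08
tool_pos: [0.5303, -0.321, 0.0201]
eef_rot: [0.001, 0.926, 0.377, 0.0]
force: [0.0, 0.8, 0.1]
finger_gap: 0.0733
gripper_force: 0.0
t: 27.82
tool_pos: [0.5302, -0.3211, 0.0201]
eef_rot: [0.001, 0.926, 0.377, 0.0]
force: [-0.2, -0.1, 6.2]
finger_gap: 0.0592
gripper_force: 30.0
```

```bash
python3 -m pendant '[[[0,0,0.03,0],[0,0,0.08,0],[0,0,0.12,0],[0,0.05,0.12,-0.04],[0,0.11,0.12,-0.08],[-0.01,0.17,0.12,-0.12],[-0.01,0.23,0.12,-0.16],[-0.02,0.29,0.12,-0.2],[-0.025,0.35,0.12,-0.2],[-0.03,0.41,0.12,-0.2],[-0.035,0.47,0.12,-0.2],[-0.04,0.53,0.12,-0.2]]]'; python3 -m pendant '[[[-0.003,0.06,0,0],[-0.0047,0.11,0,0],[-0.0047,0.1325,0,0],[-0.0047,0.1325,0,0],[-0.0047,0.1325,-0.05,0],[-0.0047,0.1325,-0.09,0],[-0.0047,0.1325,-0.105,0],[-0.0047,0.1325,-0.112,0],[-0.0047,0.1325,-0.114,0],[-0.0047,0.1325,-0.114,0]]]'
```

```text
t: 29.32
tool_pos: [0.489, 0.211, 0.1388]
eef_rot: [0.0, 0.959, 0.282, -0.0]
force: [0.5, -0.1, -3.3]
finger_gap: 0.0588
gripper_force: 30.0
t: 30.58
tool_pos: [0.4859, 0.342, 0.0264]
eef_rot: [-0.0, 0.959, 0.282, 0.001]
force: [-0.5, -0.3, -4.1]
finger_gap: 0.0591
gripper_force: 30.0
```

```bash
python3 -m pendant '[[[0,0,-0.002,0],[0,0,-0.004,0],[0,0,-0.005,0],[0,0,-0.006,0],[0,0,-0.006,0]]]'; python3 -m pendant '[[[0,0,0,0],[0,0,0,0],[0,0,0,0],[0,0,0,0]]]' -0.5; python3 -m pendant '[[[0,0,0.03,0],[0,0,0.08,0],[0,0,0.13,0],[-0.02,-0.05,0.16,0.15],[-0.03,-0.1,0.16,0.3],[-0.03,-0.15,0.16,0.45],[-0.03,-0.15,0.16,0.6],[-0.03,-0.15,0.16,0.76],[-0.03,-0.15,0.16,0.76],[-0.03,-0.15,0.16,0.76]]]'
python3 - <<'E'
from plant import viewer
import cv2,numpy as np
w=viewer.calibration('wrist');wi=viewer.capture('wrist')[:,:,::-1];s=viewer.capture('scene')[:,:,::-1]
np.savez('w6.npz',**{k:w[k] for k in 'KRt'})
f=lambda im,x,y,w,h,W,H:cv2.resize(im[y:y+h,x:x+w],(W,H),interpolation=cv2.INTER_CUBIC)
cv2.imwrite('pics/m2.png',np.hstack([f(wi,140,0,300,240,500,400),f(s,120,100,300,400,300,400) if 0 else f(s,100,100,300,240,300,400)]))
E
```

```text
t: 31.2
tool_pos: [0.4854, 0.342, 0.0221]
eef_rot: [-0.0, 0.959, 0.283, 0.001]
force: [-5.4, -3.6, 17.1]
finger_gap: 0.0591
gripper_force: 30.0
t: 31.7
tool_pos: [0.4851, 0.3417, 0.019]
eef_rot: [0.0, 0.959, 0.283, -0.0]
force: [-0.5, 0.5, -0.1]
finger_gap: 0.0691
gripper_force: 0.0
t: 32.95
tool_pos: [0.4551, 0.1918, 0.1792]
eef_rot: [0.0, 0.787, 0.617, -0.0]
force: [-0.3, -0.4, -0.2]
finger_gap: 0.0692
gripper_force: 0.0
```

View pics/m2.png

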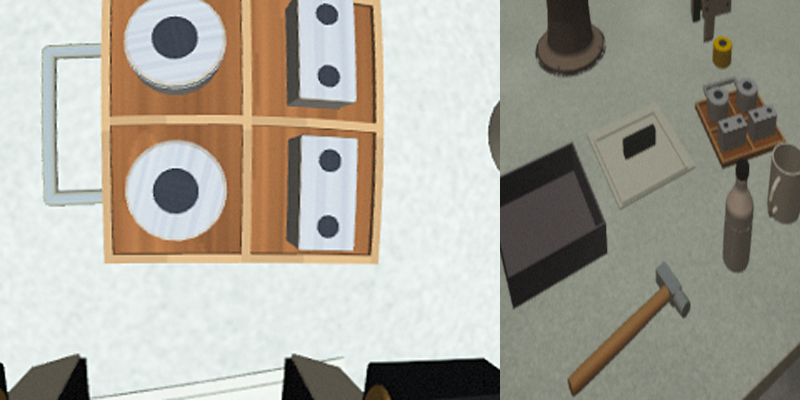

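All four pieces stand in their pockets. Collar bores are at (174,40) and (176,191), block holes at (327,14)/(329,75) and (330,160)/(328,226), and the rib crossing at (247,121). The lid is flat and the bystanders are untouched. One numeric check before handing in.

```bash
python3 - <<'E'
from h import *
np.set_printoptions(precision=4,suppress=True)
w=dict(np.load('w6.npz'))
def pl(p,z): o,d=wray(w,((p[0]+.5)*.6-.5+140,(p[1]+.5)*.6-.5));return (o+d*(z-o[2])/d[2])[:2]
x=pl((247,121),.012);a=-.236;R=np.array([[np.cos(a),-np.sin(a)],[np.sin(a),np.cos(a)]])
print(x)
for n,ps in dict(c1=[(174,40)],c0=[(176,191)],bN=[(329,75),(327,14)],bF=[(328,226),(330,160)]).items():
    q=[pl(p,.046) for p in ps];print(n,(np.mean(q,0)-x)@R,yaw(q[0],q[-1])-1.335)
E
```

```text
[0.519 0.285]
c1 [-0.0464  0.0457] -1.335
c0 [-0.0457 -0.0451] -1.335
bN [0.0455 0.0472] 0.004238733426471963
bF [ 0.0462 -0.0449] -0.0007140670421448281
```

All pieces are within 2 mm of centre, so I hand in.

```bash
python3 -c "
from plant import workorder
print(workorder.close_job())"
```

```text
the job is handed in; nothing more can be done
None
```

The job is handed in: the lid lies flat on the bench, and both collars and both blocks stand in their pockets within about 2 mm of centre by my last camera check; the hand-in call gave no verdict.

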